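Roll the amber vial onto the camera line and take its picture

ROBOT

A 7-joint arm with a two-finger parallel gripper is mounted at the origin on the work surface. World frame = base frame: x ahead of the robot, y to its left, z up, the work surface at z = 0. Lengths are in m, angles in rad, forces in N, time in s.
With the tool pointing down it reaches from about 0.425 to 0.925 m from the base axis. Payload 6.8 kg.
Tool frame: the origin (TCP) lies midway between the tips of the shut fingers; the grasp point (between the pads) lies 19 mm behind it; z points along the fingers, y is the direction in which the jaws open and shut (so a half turn about z gives the same grasp; the last joint's range is limited). The gripper opens to 85 mm and grips with 20 to 120 N. Pads are 22 mm wide; open, the fingers measure 114 mm over their backs; the gripper's body (76 mm by 85 mm) begins 54 mm behind the grasp point. The pads swing forward as they close: fully open they stand 13 mm farther back than shut.
Start: joints at [1.04, 0.477, 0.022, 1.555, -0.011, 1.109, -0.083], TCP at [0.277, -0.616, 0.231] pointing down, gripper open.
Joint ranges: [-2.96, 2.96], [-0.34, 2.1], [-1.41, 1.46], [0.24, 2.44], [-1.37, 4.51], [0.17, 1.92], [-2.96, 2.96]. Speed limits (rad/s): [2.39, 2.39, 3.14, 3.14, 3.14, 3.14, 3.14].

INTERFACE

Orientations are given as a rotation vector (axis times angle).
In Python, from bench import r gives the robot as it stands. The module is installed in compiled form; this text tells all that it offers.
- The arm moves only by the tool play_rows, never from a script. Its argument "plan" is a list of rows, each a list of 7 numbers: the shift along the world's x, y, z in mm, then the turn, a rotation vector about the world's x, y, z in rad, then the finger opening in mm, from 0 to 85.4. A call has 1 to 12 rows; each row is the pose to reach, as a shift and turn from the pose commanded when the call began; what a row does not reach only later rows make up. A row lasts 1/10 s, in which the tool goes at most 50 mm and 8.59 degrees, less where a joint would pass 70% of its speed; a pose out of reach is approached as far as the arm can. A call with a gripper value outside its range is refused whole. The fingers move at their own pace and stop on an object; "grip_force" is the grip in N (left out, the last holds). Time passes only in rows, so rows that repeat a pose let the fingers close. It gives the time, the measured TCP pose, the force and the opening at its end, in the units of the state.
- r.get_obs(): the state, without advancing time (a new reading comes with each control period).
- r.grab_frame(name): name is "scene" or "side" or "wrist"; returns a dict with "color" (420x560x3 uint8, blue, green, red), "z_map" (420x560 float32, m along the optical axis (not along the pixel's ray), 0 where there is no reading), "camera_matrix" (3x3 intrinsics, pixels), "k1" (the pictures are not rectified: a ray, as slopes to the right and down, at radius r is drawn at 1 + k1 r^2 times it, then the intrinsics apply), "R" (3x3) and "t" (3): a world point X has camera coordinates R X + t. Camera axes: x right, y down, z forward; pixel columns grow to the right and rows downward; lengths in m; the calibration is good to about 2 mm. A picture is of the moment at which its call begins.
- r.hand_in(): hands the job in, once; it reports no verdict.
The state is a dict: "clock": time; "joints": joint angles; "qvel": joint speeds; "tau": joint torques, N m; "tcp_pos": TCP position; "orientation": TCP orientation; "contact_force": force on the tool from outside, world axes, zero at the start; "moment": the same for the moment, N m; "grip_width": finger opening in m.
Only numpy, scipy, OpenCV 4.12 (cv2) and the standard library are available. Lean on these libraries where they do the work, as an engineer would, in place of code of your own. Each camera call takes 0.05 s, during which the arm holds its last target.

TASK

On the black rubber mat, roll the amber vial with your fingertips (push its top sideways and it rolls) until it lies still along the red line, with the line under its middle; do not pick it up. Then, with the vial lying there, press the green button right down and let it go, so that the bench camera takes its picture. Leave the blue vial and everything else where it is.

Things in the scene. Friction and masses are not known exactly. Their poses are not given: they have to be found in the camera images.
- amber_center (a point): Centre of the amber glass vial (brown-orange, black cap at one end, white label strip), a true cylinder of 30 mm diameter, 72 mm long, about 40 g, lying on the mat 80 to 120 mm to one side of the red line and parallel to it within 5 degrees. Slippery to fingers, gripped by the mat: it rolls when pushed sideways at or above its middle, and let go at low speed stops within a few mm.
- amber: The same amber vial as a body; its x axis runs along the vial's length (cap at +x). At the start its z axis points up (label on top); y and z turn as it rolls, and its origin lies on the skin of the vial, 15 mm from the axis (at the underside at the start).
- line (a point): Middle of the red line on the mat, on the mat's upper face (3 mm above the table). x runs along the line, y across it in the mat's plane, z up. The line is 10 mm wide and 210 mm long, on a black rubber mat 220 mm (x) by 360 mm (y) by 3 mm, fixed to the table; the line lies across the middle of the mat.
- blue_center (a point): Centre of the blue glass vial, same size and make as the amber one, lying on the mat on the other side of the line, 80 to 120 mm from it. To be left alone.
- shutter_top (a point): Centre of the top face of the green camera button: a disc of 36 mm diameter on a grey round housing of 52 mm, standing to the left or the right of the mat; it is pressed straight down and its top is 22 mm above the table when up.
- shutter (a joint): Travel of the green button in m: 0 up, 0.006 fully down (about 4 N); a spring brings it back.
- jar: Loose glass jar with red lid, 54 mm diameter, 60 mm high, standing beside the mat on the side where the button is not. Origin at the centre of its underside. Leave alone.
- cast: Loose plaster dental model, 60 by 64 by 31 mm, behind the mat. Origin at the centre of its underside. Leave alone.
- case: Loose small pale box with white lid, 52 by 72 by 36 mm, behind the mat. Origin at the centre of its underside. Leave alone.
- cup: Loose white cup, 68 mm diameter, 80 mm high, beyond the mat to the right. Origin at the centre of its underside. Leave alone.
- spatula: Loose spatula, 170 mm long, lying to the far left of the mat. Origin at the underside of its middle. Leave alone.
Things that resemble listed ones, but are neither listed nor needed, are in the scene too. Several things look just like the part that bears shutter_top: the one meant starts farthest from the robot's base.

How it is judged:
On the way, in this order (a step that is already met when the one before it is completed fails the run):
1. the amber vial has rolled: it has turned over by more than 115 degrees (angle between amber's own z axis and vertical above 2 rad), for 0.02 s.
2. the amber vial lies still along the red line (y of amber_center in the frame of line between -0.008 and 0.008 m and x of amber_center in the frame of line between -0.05 and 0.05 m and angle between the x axis of amber and the x axis of line, either way round below 0.2 rad and height (world z) of amber_center between 0.014 and 0.022 m and linear speed of amber below 0.01 m/s and angular speed of amber below 0.5 rad/s), for 0.3 s.
3. the green button is pressed right down while the vial lies on the line (value of joint shutter above 0.0045 m and y of amber_center in the frame of line between -0.008 and 0.008 m and x of amber_center in the frame of line between -0.05 and 0.05 m and angle between the x axis of amber and the x axis of line, either way round below 0.2 rad and height (world z) of amber_center between 0.014 and 0.022 m), for 0.03 s.
At the end, for the whole second after the job is handed in: The amber vial lies still on the mat with its centre within 8 mm of the middle of the red line's width and within 50 mm of the middle of its length, parallel to it within 0.2 rad; the button is up again after having been pressed at least 4.5 mm; the blue vial is at rest (all of step 2 and value of joint shutter below 0.002 m and linear speed of blue below 0.01 m/s); the robot touches nothing.
It fails at once if the amber vial is lifted more than 10 mm off the mat (height (world z) of amber_center above 0.028 m).
It fails at once if the button is pressed while the amber vial is not on the line (value of joint shutter above 0.003 m and not (y of amber_center in the frame of line between -0.008 and 0.008 m and x of amber_center in the frame of line between -0.05 and 0.05 m and angle between the x axis of amber and the x axis of line, either way round below 0.2 rad and height (world z) of amber_center between 0.014 and 0.022 m)).
It fails at once if the blue vial is moved more than 10 mm (distance of blue_center from where it was at the start of the episode above 0.01 m).
It fails at once if another loose thing is moved more than 15 mm (distance of any of jar, cast, case, cup, spatula from where it was at the start of the episode above 0.015 m).
It also fails if it takes over 51 s, if anything falls off the work surface, if the arm or the gripper's body presses on something with over 40 N, if the wrist force passes 120 N, or if a joint passes its speed limit or range.

## Working session

There is one attempt and no reset: what is moved stays moved. The work goes in short steps, Python scripts to look and compute and a tool call to move; the robot and the scene stay as the last step left them, time stands still between calls to the robot, and variables do not carry over. Pictures are saved under pics/ and viewed, and the job is handed in when it is done.

Besides the shell and the picture viewer there is one more tool, called after "Emit:" as name(argument=value, ...), one argument or row to a line, values as JSON. play_rows: Moves the arm, as the interface text tells. Its arguments: {"type":"object","properties":{"plan":{"type":"array"},"grip_force":{"type":"number"}},"required":["plan"]}

```bash
mkdir -p pics; cat > h.py <<'E'
import numpy as np,cv2
from bench import r
def grab(n,save=None):
    f=r.grab_frame(n)
    if save: cv2.imwrite('pics/'+save,f['color'])
    np.savez('%s.npz'%n,**{k:f[k] for k in f})
    return f
def ray(f,u,v):
    K=np.array(f['camera_matrix']);d=np.array([float(f['k1']),0,0,0])
    p=cv2.undistortPoints(np.array([[[u,v]]],float),K,np.array([float(f['k1']),0,0,0,0]))[0,0]
    R=np.array(f['R']);t=np.array(f['t'])
    return -R.T@t, R.T@np.array([p[0],p[1],1])
def atz(f,u,v,z):
    o,d=ray(f,u,v); return o+d*(z-o[2])/d[2]
def dep(f,u,v):
    o,d=ray(f,u,v); return o+d*float(f['z_map'][int(round(v)),int(round(u))])
E
python3 - <<'E'
from h import *
for n in('scene','side','wrist'):
    f=grab(n,n+'0.png'); print(n,-f['R'].T@f['t'],f['R'][2],f['k1'])
print(r.get_obs())
E
```

```text
scene [1.36342983 0.51352129 0.75795268] [-0.7014527  -0.37836269 -0.60399155] -0.15155237362523744
side [0.23512201 0.92552708 0.66799654] [ 0.30437006 -0.77257601 -0.55721196] 0.04615930335815119
wrist [ 0.33664727 -0.58750752  0.37259177] [-0.23996844 -0.10603923 -0.96497193] -0.03895194797194208
{'clock': 0.15, 'joints': array([ 1.03990461,  0.47762482,  0.02236003,  1.55618319, -0.01151516,
        1.10927907, -0.0831061 ]), 'qvel': array([ 1.28818545e-03, -1.14660301e-03, -1.93204743e-04, -3.06632423e-03,
        1.13035419e-03, -3.85011523e-05,  1.01353507e-04]), 'tau': array([ 1.88209830e-03, -5.96926224e+01,  1.61046848e+00, -2.81492364e+01,
        1.27934560e-02,  6.57747805e-03,  5.25696930e-05]), 'tcp_pos': array([ 0.27677346, -0.61517314,  0.2305569 ]), 'orientation': array([-3.07037428e+00, -6.58898445e-01,  5.83823217e-04]), 'contact_force': array([ 0.37710618, -1.03304516, -1.06587786]), 'moment': array([0.00152138, 0.00257344, 0.03570061]), 'grip_width': 0.08548188849614054}
```

View pics/scene0.png

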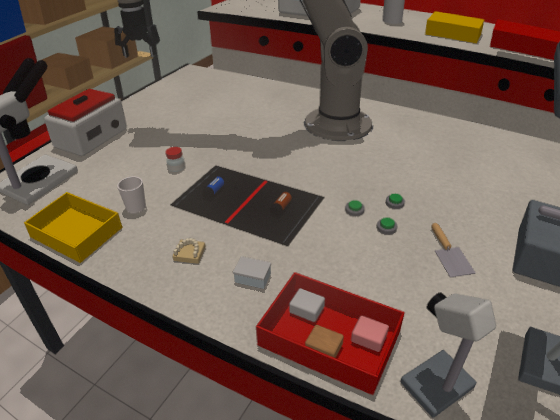

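View pics/side0.png

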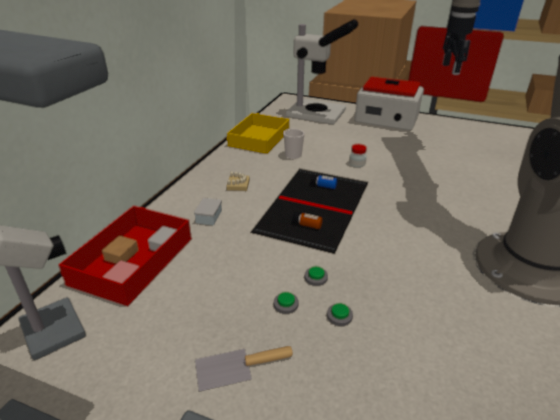

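The scene view shows the amber vial at about (283,201), the blue vial at (216,185), the red line from (265,182) to (229,221), and three buttons at (355,208), (396,200) and (387,225). I'll enlarge crops of both views.

```bash
python3 - <<'E'
import cv2
a=cv2.imread('pics/scene0.png')[155:245,165:325]; cv2.imwrite('pics/c1.png',cv2.resize(a,None,fx=5,fy=5,interpolation=cv2.INTER_CUBIC))
a=cv2.imread('pics/side0.png')[165:255,245:375]; cv2.imwrite('pics/c2.png',cv2.resize(a,None,fx=6,fy=6,interpolation=cv2.INTER_CUBIC))
from h import *
f=grab('scene')
for n in('scene','side'):
    f=np.load(n+'.npz')
    hsv=cv2.cvtColor(f['color'],cv2.COLOR_BGR2HSV)
    m=cv2.inRange(hsv,(50,120,60),(75,255,255))
    k,l,s,c=cv2.connectedComponentsWithStats(m)
    for i in range(1,k):
        if s[i,4]>30:
            p=atz(f,*c[i],.022); print(n,c[i].round(1),s[i,4],p.round(4),np.hypot(p[0],p[1]),dep(f,*c[i]).round(4))
E
```

```text
scene [395.4 198.1] 91 [0.3649 0.3151 0.022 ] 0.48217081181416493 [0.3595 0.3141 0.018 ]
scene [354.7 204.4] 77 [0.4405 0.2276 0.022 ] 0.495770374007997 [0.4373 0.2266 0.0195]
scene [387.2 222.5] 105 [0.4729 0.3267 0.022 ] 0.5747441100870825 [0.4715 0.3264 0.0209]
side [316.  272.6] 153 [0.4336 0.2322 0.022 ] 0.49190464470284184 [0.4331 0.2343 0.0239]
side [285.7 299.3] 190 [0.4646 0.3304 0.022 ] 0.570135219032305 [0.4648 0.3299 0.0215]
side [339.9 310.9] 209 [0.3558 0.3188 0.022 ] 0.47768495585877624 [0.3557 0.3192 0.0225]
```

View pics/c1.png

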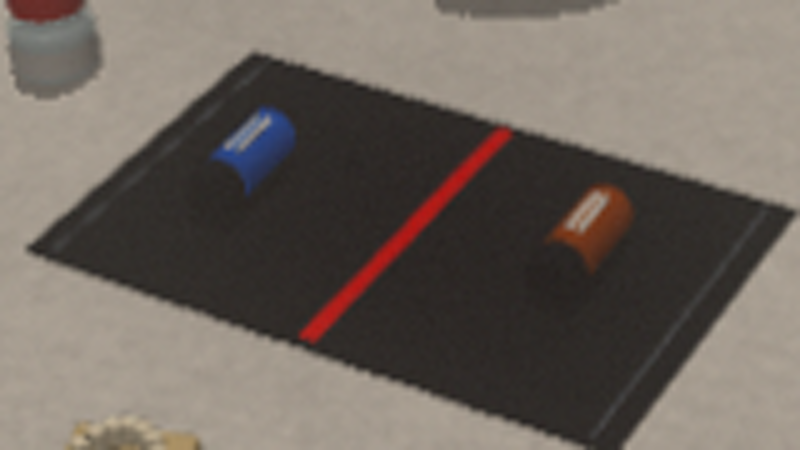

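View pics/c2.png

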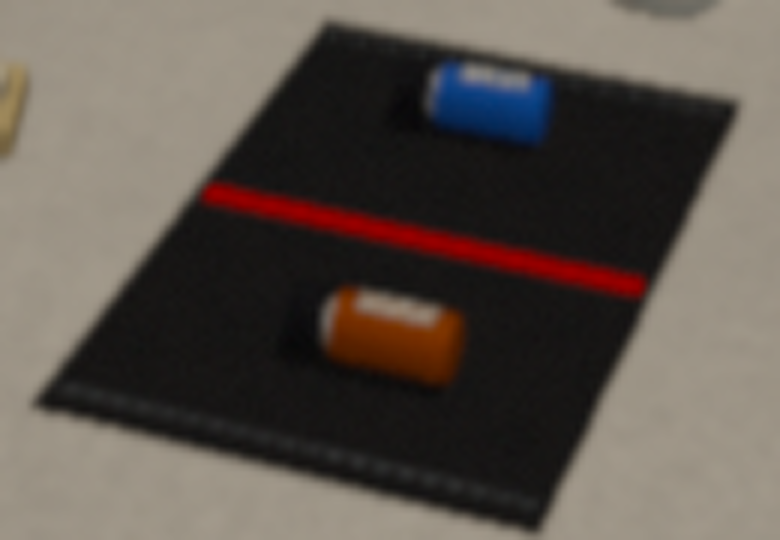

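```bash
python3 - <<'E'
from h import *
S=np.load('scene.npz');D=np.load('side.npz')
for f,pts in((S,[(266,181.4),(226.8,223)]),(D,[(279.2,197),(352.5,213)])):
    p=[atz(f,u,v,.003) for u,v in pts]; print(np.round(p,4)); d=p[0]-p[1]; print(np.linalg.norm(d),np.degrees(np.arctan2(d[1],d[0])),(p[0]+p[1])/2)
print(atz(S,165+590/5,155+225/5,.028),atz(D,245+385/6,165+320/6,.028))
print(atz(D,245+490/6,165+85/6,.028))
o=r.get_obs(); from scipy.spatial.transform import Rotation as R
print(R.from_rotvec(o['orientation']).as_matrix().round(3))
E
```

```text
[[ 0.4309 -0.0451  0.003 ]
 [ 0.6382 -0.0428  0.003 ]]
0.2073637808525225 -179.35492043111407 [ 0.53453778 -0.04398267  0.003     ]
[[ 0.6345 -0.0462  0.003 ]
 [ 0.4243 -0.0483  0.003 ]]
0.21020693029254353 0.5608573733338948 [ 0.52938567 -0.04724281  0.003     ]
[0.51582474 0.0553532  0.028     ] [0.51172365 0.05373658 0.028     ]
[ 0.53004698 -0.15152057  0.028     ]
[[ 0.912  0.41  -0.001]
 [ 0.41  -0.912  0.001]
 [-0.    -0.001 -1.   ]]
```

View pics/wrist0.png

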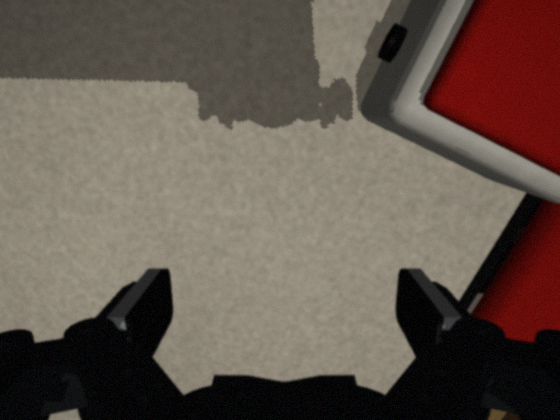

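Emit:
play_rows(
  plan=[
    [15,45,20,0,0,0.14,30],
    [30,90,40,0,0,0.28,30],
    [45,138,50,0,0,0.42,30],
    [62,186,50,0,0,0.56,30],
    [78,234,50,0,0,0.7,30],
    [94,282,50,0,0,0.84,30],
    [110,330,50,0,0,0.98,30],
    [125,378,50,0,0,1.1,30],
    [141,426,50,0,0,1.159,30],
    [157,474,50,0,0,1.159,30],
    [173,522,50,0,0,1.159,30],
    [189,570,50,0,0,1.159,30],
  ],
)

```text
clock: 1.4
tcp_pos: [0.4631, -0.0527, 0.2815]
orientation: [2.209, 2.233, 0.0]
contact_force: [2.1, -0.4, -0.2]
grip_width: 0.0301
```

Emit:
play_rows(
  plan=[
    [15,45,-5,0,0,0,30],
    [30,90,-10,0,0,0,30],
    [40,130,-20,0,0,0,30],
    [47,150,-20,0,0,0,30],
    [47,150,-20,0,0,0,30],
    [47,150,-20,0,0,0,30],
  ],
)

```text
clock: 2.0
tcp_pos: [0.5098, 0.0952, 0.2611]
orientation: [-2.208, -2.234, 0.001]
contact_force: [0.4, -1.0, 0.7]
grip_width: 0.0303
```

```bash
python3 - <<'E'
from h import *
f=grab('wrist','w1.png');o=r.get_obs();print(o['tcp_pos'],o['contact_force'])
from scipy.spatial.transform import Rotation as R
print(R.from_rotvec(o['orientation']).as_matrix().round(4))
E
```

```text
[0.50980171 0.09426287 0.26111655] [-0.59956645 -0.50092212  0.16713948]
[[-9.9e-03  1.0e+00 -5.0e-04]
 [ 1.0e+00  9.9e-03 -8.0e-04]
 [-8.0e-04 -5.0e-04 -1.0e+00]]
```

View pics/w1.png

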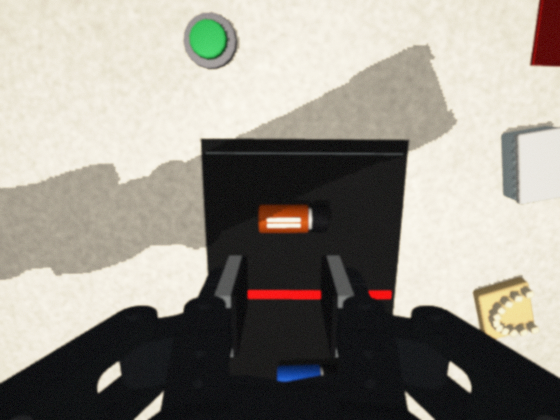

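```bash
python3 - <<'E'
from h import *
f=np.load('wrist.npz')
cv2.imwrite('pics/c3.png',cv2.resize(f['color'][130:310,195:415],None,fx=3.6,fy=3.3,interpolation=cv2.INTER_CUBIC))
for u,v,z in((259,218.5,.02),(329,217,.02),(248,294.5,.003),(392,295,.003),(202,139,.003),(408,140,.003),(209,38,.022),(300,372,.02)):
    print(u,v,atz(f,u,v,z).round(4), dep(f,u,v).round(4))
E
```

```text
259 218.5 [0.4832 0.0498 0.02  ] [0.4841 0.0536 0.0329]
329 217 [0.5574 0.0525 0.02  ] [0.5595 0.0477 0.0033]
248 294.5 [ 0.4687 -0.0483  0.003 ] [ 0.4687 -0.0485  0.0027]
392 295 [ 0.6383 -0.0471  0.003 ] [ 0.6389 -0.0482  0.001 ]
202 139 [0.4226 0.1311 0.003 ] [0.4225 0.131  0.0024]
408 140 [0.6393 0.1329 0.003 ] [0.6392 0.133  0.0031]
209 38 [0.4369 0.2267 0.022 ] [0.4368 0.2268 0.0215]
300 372 [ 0.5314 -0.1419  0.02  ] [ 0.5311 -0.138   0.025 ]
```

View pics/c3.png

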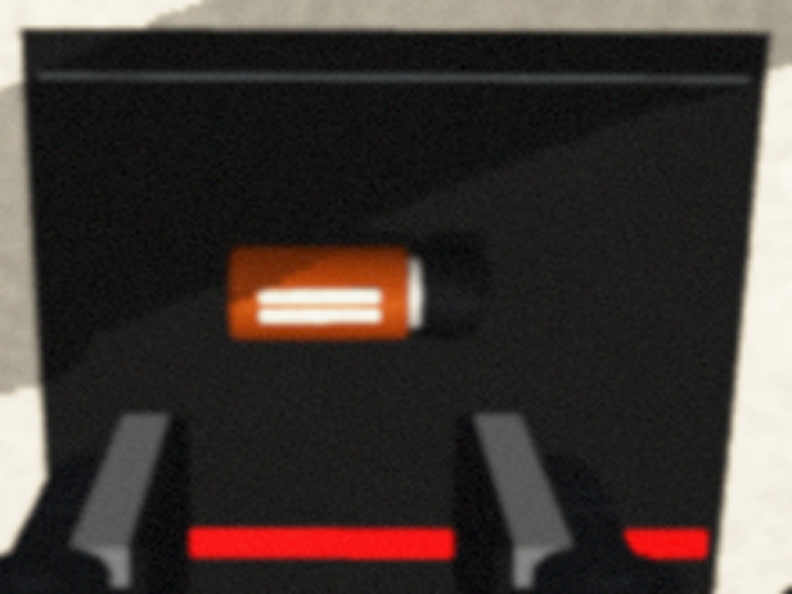

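Emit:
play_rows(
  plan=[
    [9,14,-40,0,0,0,30],
    [9,14,-85,0,0,0,30],
    [9,14,-130,0,0,0,30],
    [9,14,-175,0,0,0,30],
    [9,14,-215,0,0,0,30],
    [9,14,-240,0,0,0,30],
    [9,14,-252,0,0,0,30],
    [9,14,-252,0,0,0,30],
    [9,14,-252,0,0,0,30],
  ],
)

```text
clock: 2.95
tcp_pos: [0.5199, 0.109, 0.0104]
orientation: [2.209, 2.232, 0.002]
contact_force: [-0.5, -0.3, -0.6]
grip_width: 0.0302
```

```bash
python3 - <<'E'
from h import *
f=grab('wrist','w2.png');o=r.get_obs();print(o['tcp_pos'],o['contact_force'])
f=grab('side');cv2.imwrite('pics/s2.png',cv2.resize(f['color'][100:275,235:415],None,fx=4,fy=3.4,interpolation=cv2.INTER_CUBIC))
E
```

```text
[0.52022276 0.10930827 0.01082024] [ 0.74525115 -0.06724483  0.50433431]
```

View pics/w2.png

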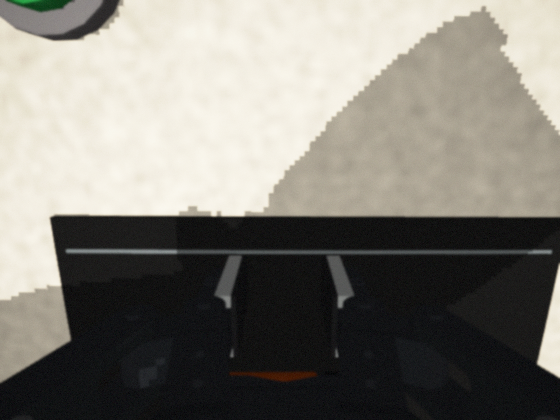

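View pics/s2.png

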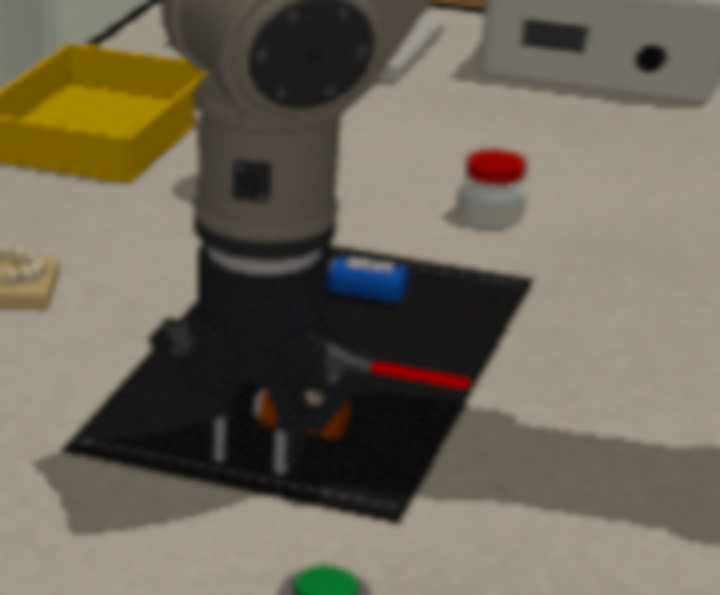

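Emit:
play_rows(
  plan=[
    [0,-8,-2,0,0,0,30],
    [0,-16,-4,0,0,0,30],
    [0,-22,-4,0,0,0,30],
    [0,-26,-4,0,0,0,30],
    [0,-30,-4,0,0,0,30],
    [0,-34,-4,0,0,0,30],
    [0,-37,-4,0,0,0,30],
    [0,-40,-4,0,0,0,30],
    [0,-43,-4,0,0,0,30],
    [0,-46,-4,0,0,0,30],
    [0,-49,-4,0,0,0,30],
    [0,-52,-4,0,0,0,30],
  ],
)

```text
clock: 4.25
tcp_pos: [0.519, 0.0572, 0.0053]
orientation: [-2.209, -2.234, -0.0]
contact_force: [-0.1, 0.3, -0.3]
grip_width: 0.03
```

```bash
python3 - <<'E'
from h import *
o=r.get_obs();print(o['tcp_pos'],o['contact_force'])
f=grab('side');cv2.imwrite('pics/s3.png',cv2.resize(f['color'][100:275,235:415],None,fx=4,fy=3.4,interpolation=cv2.INTER_CUBIC))
f=grab('scene');cv2.imwrite('pics/sc3.png',cv2.resize(f['color'][100:245,165:325],None,fx=5,fy=4.1,interpolation=cv2.INTER_CUBIC))
E
```

```text
[0.51895786 0.05723598 0.00529769] [-0.12442582  0.28103819 -0.30878737]
```

View pics/s3.png

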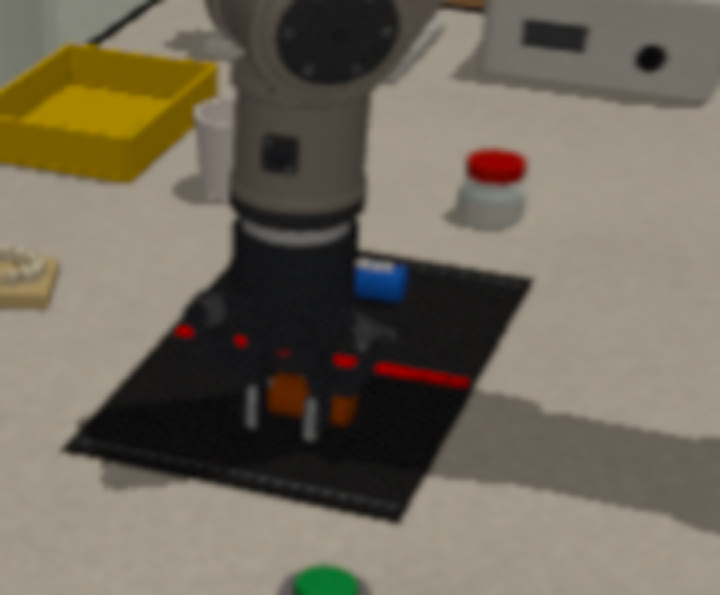

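View pics/sc3.png

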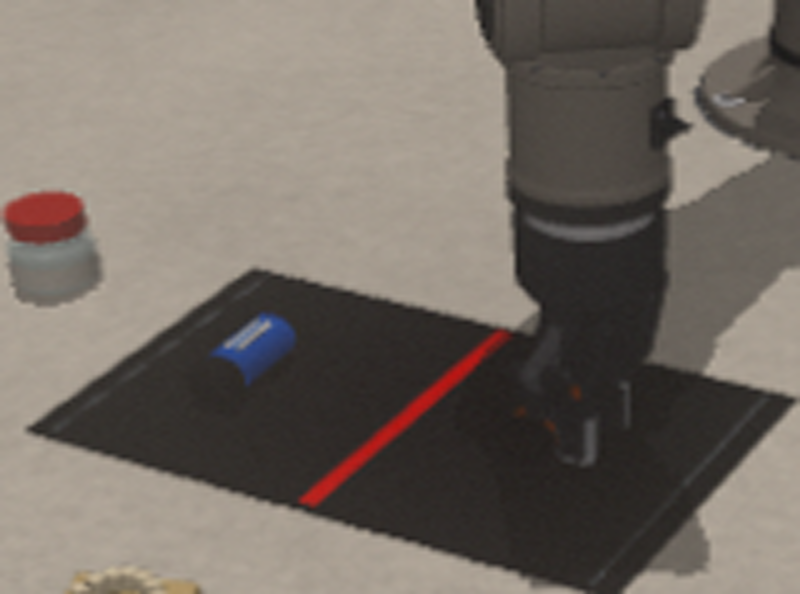

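The label has left the top and the vial is moving ahead of the fingers, so it is rolling. I'll keep pushing.

Emit:
play_rows(
  plan=[
    [0,-3,0,0,0,0,30],
    [0,-7,0,0,0,0,30],
    [0,-11,0,0,0,0,30],
    [0,-15,0,0,0,0,30],
    [0,-19,0,0,0,0,30],
    [0,-23,0,0,0,0,30],
    [0,-27,0,0,0,0,30],
    [0,-31,0,0,0,0,30],
    [0,-34,0,0,0,0,30],
    [0,-37,0,0,0,0,30],
    [0,-39,0,0,0,0,30],
    [0,-41,0,0,0,0,30],
  ],
)

```text
clock: 5.55
tcp_pos: [0.519, 0.0163, 0.0053]
orientation: [-2.209, -2.234, -0.0]
contact_force: [-0.4, 0.4, -0.2]
grip_width: 0.0302
```

Emit:
play_rows(
  plan=[
    [0,-2,0,0,0,0,30],
    [0,-4,0,0,0,0,30],
    [0,-6,0,0,0,0,30],
    [0,-8,0,0,0,0,30],
    [0,-10,0,0,0,0,30],
    [0,-12,0,0,0,0,30],
    [0,-14,0,0,0,0,30],
    [0,-16,0,0,0,0,30],
    [0,-18,0,0,0,0,30],
    [0,-20,0,0,0,0,30],
    [0,-21,0,0,0,0,30],
    [0,-22,0,0,0,0,30],
  ],
)

```text
clock: 6.75
tcp_pos: [0.519, -0.0057, 0.0053]
orientation: [-2.209, -2.234, -0.0]
contact_force: [-0.1, 0.5, 0.1]
grip_width: 0.0302
```

```bash
python3 - <<'E'
from h import *
o=r.get_obs();print(o['tcp_pos'],o['contact_force'])
f=grab('side');cv2.imwrite('pics/s4.png',cv2.resize(f['color'][100:275,235:415],None,fx=4,fy=3.4,interpolation=cv2.INTER_CUBIC))
f=grab('scene');cv2.imwrite('pics/sc4.png',cv2.resize(f['color'][100:245,165:325],None,fx=5,fy=4.1,interpolation=cv2.INTER_CUBIC))
E
```

```text
[ 0.51895682 -0.00565398  0.00529787] [-0.13216147  0.4594854   0.14476038]
```

View pics/s4.png

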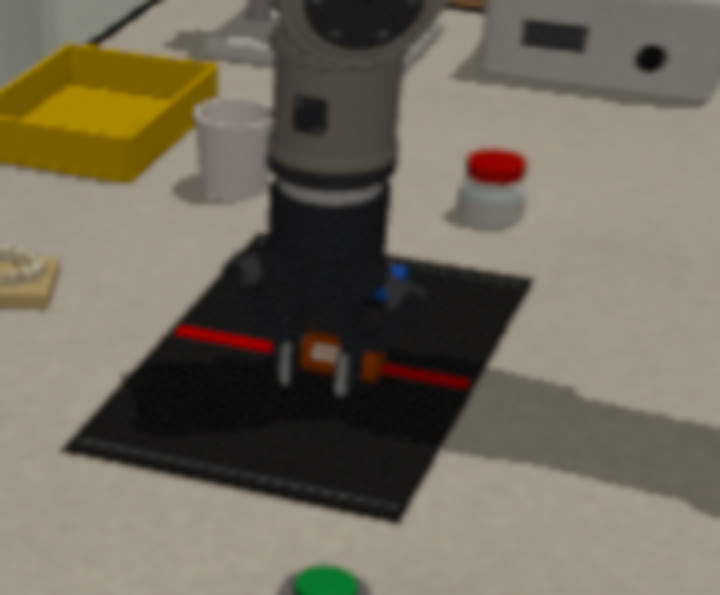

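View pics/sc4.png

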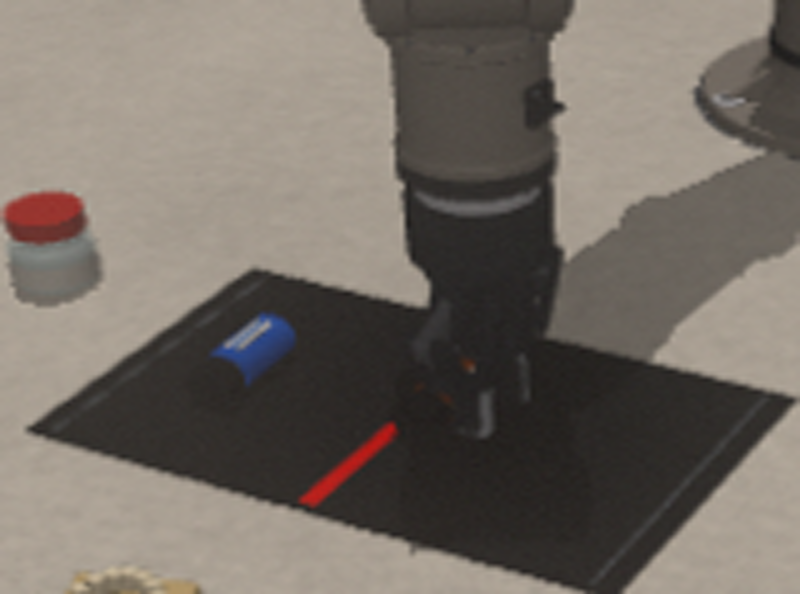

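Emit:
play_rows(
  plan=[
    [0,15,0,0,0,0,30],
    [0,40,20,0,0,0,30],
    [0,60,65,0,0,0,30],
    [0,75,110,0,0,0,30],
    [0,75,155,0,0,0,30],
    [0,75,200,0,0,0,30],
    [0,75,220,0,0,0,30],
    [0,75,220,0,0,0,30],
    [0,75,220,0,0,0,30],
  ],
)

```text
clock: 7.75
tcp_pos: [0.5186, 0.0703, 0.2252]
orientation: [2.208, 2.234, 0.0]
contact_force: [0.2, 0.8, 0.5]
grip_width: 0.0297
```

```bash
python3 - <<'E'
from h import *
f=grab('wrist');o=r.get_obs();print(o['tcp_pos'],o['contact_force'])
cv2.imwrite('pics/w5.png',f['color'])
cv2.imwrite('pics/w5c.png',cv2.resize(f['color'][180:360,195:415],None,fx=3.6,fy=3.3,interpolation=cv2.INTER_CUBIC))
E
```

```text
[0.51812467 0.06995661 0.22434241] [-0.78760019  0.2580522  -0.43164765]
```

View pics/w5c.png

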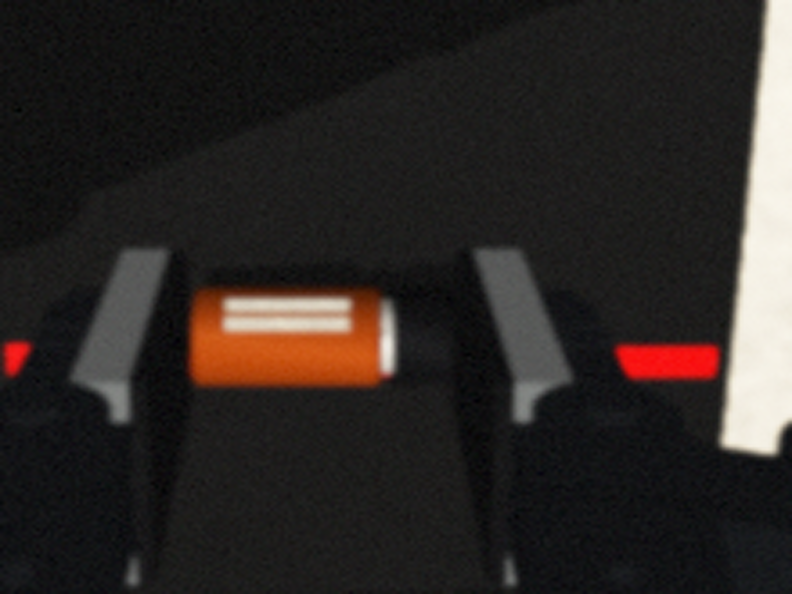

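```bash
cat >> h.py <<'E'
def axis_y(f,u,v1,v2,z=.018):
    o,a=ray(f,u,v1);_,b=ray(f,u,v2)
    a=a/np.linalg.norm(a);b=b/np.linalg.norm(b);m=a+b
    p=o+m*(z-o[2])/m[2]
    return p
E
python3 - <<'E'
from h import *
f=np.load('wrist.npz')
X=lambda x,y:(195+x/3.6,180+y/3.3)
print('L',atz(f,*X(12,360),.003),atz(f,*X(690,361),.003))
for x in(205,290,370):
    u,v1=X(x,289);_,v2=X(x,386); print(axis_y(f,u,v1,v2))
print(atz(f,*X(190,335),.018)[0],atz(f,*X(718,361),.003)[0])
for x in (205,290,370):
  u,_=X(x,0); print([ (dep(f,u,v)*1000).round(1).tolist()[1:] for v in range(264,300,3)])
E
```

```text
L [ 0.42844368 -0.04874395  0.003     ] [ 0.62943819 -0.04661959  0.003     ]
[ 0.48704882 -0.0325099   0.018     ]
[ 0.51101678 -0.0321827   0.018     ]
[ 0.53356807 -0.03189766  0.018     ]
0.48282890476535595 0.6378036245105196
[[-18.7, 3.7], [-17.1, 15.1], [-17.4, 21.7], [-19.1, 25.2], [-21.4, 27.3], [-22.9, 30.8], [-26.5, 30.0], [-28.8, 31.8], [-31.9, 32.1], [-35.5, 31.4], [-38.8, 31.4], [-57.7, 2.1]]
[[-18.6, 3.1], [-17.0, 14.7], [-17.9, 19.9], [-18.9, 24.9], [-20.3, 28.8], [-22.9, 30.1], [-25.5, 31.4], [-29.3, 30.1], [-31.2, 32.8], [-35.0, 31.7], [-38.9, 30.6], [-56.5, 3.7]]
[[-18.6, 2.6], [-16.8, 14.4], [-17.1, 21.1], [-18.7, 24.7], [-20.2, 28.5], [-22.3, 30.7], [-25.4, 31.1], [-28.0, 32.3], [-31.4, 32.0], [-33.9, 33.4], [-38.5, 30.7], [-56.9, 2.3]]
```

Emit:
play_rows(
  plan=[
    [0,-10,-45,0,0,0,30],
    [0,-20,-90,0,0,0,30],
    [0,-30,-135,0,0,0,30],
    [0,-40,-175,0,0,0,30],
    [0,-48,-205,0,0,0,30],
    [0,-56,-220,0,0,0,30],
    [0,-62,-220,0,0,0,30],
    [0,-67,-220,0,0,0,30],
    [0,-71,-220,0,0,0,30],
    [0,-74,-220,0,0,0,30],
    [0,-76,-220,0,0,0,30],
    [0,-78,-220,0,0,0,30],
  ],
)

```text
clock: 9.0
tcp_pos: [0.5191, -0.0087, 0.0054]
orientation: [2.209, 2.233, 0.0]
contact_force: [-0.7, -0.3, 0.8]
grip_width: 0.0303
```

Emit:
play_rows(
  plan=[
    [0,-1.5,0,0,0,0,30],
    [0,-3,0,0,0,0,30],
    [0,-4.5,0,0,0,0,30],
    [0,-6,0,0,0,0,30],
    [0,-7.5,0,0,0,0,30],
    [0,-9,0,0,0,0,30],
    [0,-10,0,0,0,0,30],
    [0,-11,0,0,0,0,30],
    [0,-11.7,0,0,0,0,30],
    [0,-12.3,0,0,0,0,30],
    [0,-12.3,0,0,0,0,30],
    [0,-12.3,0,0,0,0,30],
  ],
)

```text
clock: 10.2
tcp_pos: [0.519, -0.0208, 0.0053]
orientation: [2.209, 2.234, 0.0]
contact_force: [-1.0, -0.4, -0.2]
grip_width: 0.0302
```

Emit:
play_rows(
  plan=[
    [0,4,0,0,0,0,30],
    [0,15,0,0,0,0,30],
    [0,40,20,0,0,0,30],
    [0,60,65,0,0,0,30],
    [0,75,110,0,0,0,30],
    [0,75,155,0,0,0,30],
    [0,75,200,0,0,0,30],
    [0,75,220,0,0,0,30],
    [0,75,220,0,0,0,30],
    [0,75,220,0,0,0,30],
  ],
)

```text
clock: 11.2
tcp_pos: [0.5187, 0.0548, 0.2252]
orientation: [2.208, 2.234, 0.0]
contact_force: [-0.9, 0.0, -1.4]
grip_width: 0.0297
```

```bash
python3 - <<'E'
from h import *
f=grab('wrist');o=r.get_obs();print(o['tcp_pos'],o['contact_force'])
cv2.imwrite('pics/w6c.png',cv2.resize(f['color'][180:360,195:415],None,fx=3.6,fy=3.3,interpolation=cv2.INTER_CUBIC))
E
```

```text
[0.51814944 0.05447925 0.22432026] [ 0.13063186 -0.14611407  0.44568014]
```

View pics/w6c.png

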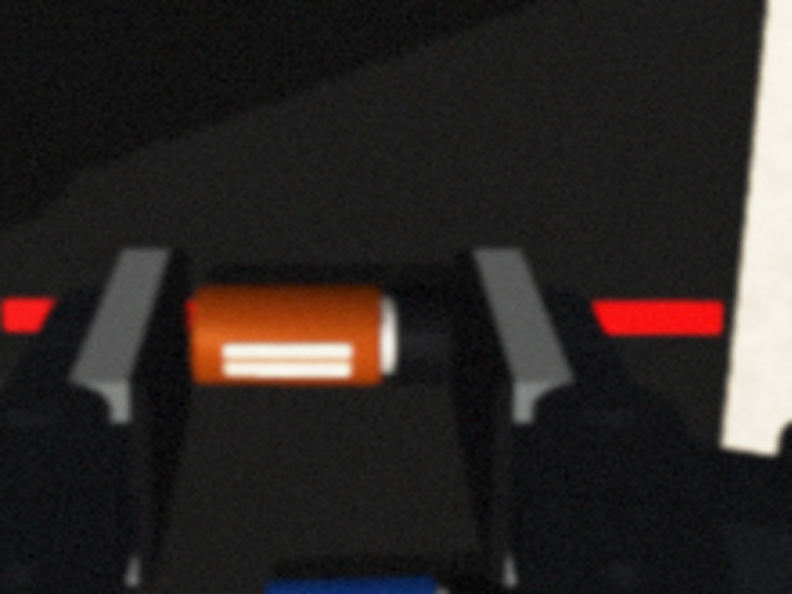

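```bash
python3 - <<'E'
from h import *
f=np.load('wrist.npz')
X=lambda x,y:(195+x/3.6,180+y/3.3)
print('L',atz(f,*X(20,316),.003),atz(f,*X(690,318),.003))
for x in(205,290,370):
    u,v1=X(x,286);_,v2=X(x,384); print(axis_y(f,u,v1,v2))
f=grab('side');cv2.imwrite('pics/s6.png',cv2.resize(f['color'][165:255,245:375],None,fx=6,fy=6,interpolation=cv2.INTER_CUBIC))
E
```

```text
L [ 0.43156785 -0.04874705  0.003     ] [ 0.62808972 -0.04704814  0.003     ]
[ 0.48705592 -0.04722154  0.018     ]
[ 0.51100921 -0.04689932  0.018     ]
[ 0.53354655 -0.04661872  0.018     ]
```

View pics/s6.png

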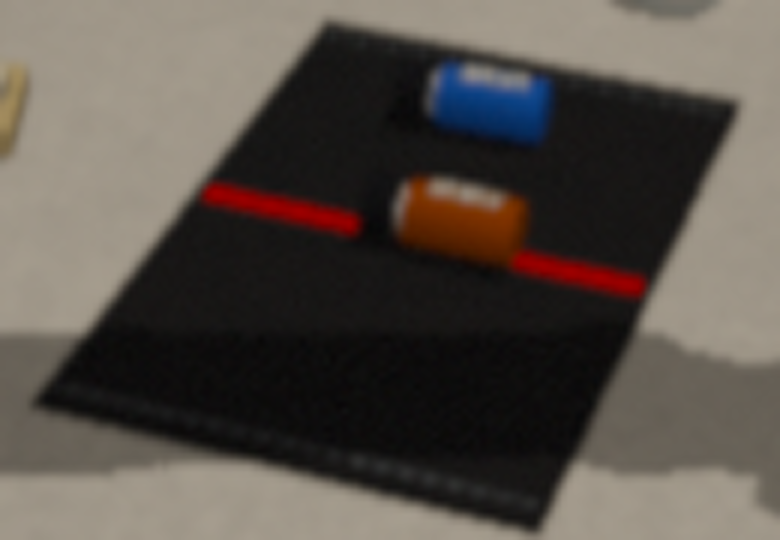

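Emit:
play_rows(
  plan=[
    [-11,45,0,0,0,0,0],
    [-22,90,0,0,0,0,0],
    [-33,135,0,0,0,0,0],
    [-44,180,0,0,0,0,0],
    [-53,215,0,0,0,0,0],
    [-53,225,0,0,0,0,0],
    [-53,225,0,0,0,0,0],
    [-53,225,0,0,0,0,0],
    [-53,225,0,0,0,0,0],
  ],
)

```text
clock: 12.2
tcp_pos: [0.4666, 0.277, 0.2246]
orientation: [2.212, 2.23, -0.003]
contact_force: [-0.5, -0.4, -0.3]
grip_width: 0.0
```

```bash
python3 - <<'E'
from h import *
f=grab('wrist','w7.png');o=r.get_obs();print(o['tcp_pos'],o['contact_force'])
hsv=cv2.cvtColor(f['color'],cv2.COLOR_BGR2HSV)
m=cv2.inRange(hsv,(45,80,40),(80,255,255))
k,l,s,c=cv2.connectedComponentsWithStats(m)
for i in range(1,k):
    if s[i,4]>30:
        x,y,w,h=s[i,:4]; print(s[i],atz(f,x+w/2-.5,y+h/2-.5,.022).round(4),dep(f,*c[i]).round(4))
E
```

```text
[0.46666254 0.27714341 0.22483631] [ 0.39090208 -0.76789729 -0.7043039 ]
[ 266  110   39   40 1215] [0.4664 0.3262 0.022 ] [0.4663 0.3258 0.0209]
[ 146  123   40   39 1224] [0.358  0.3143 0.022 ] [0.358  0.3144 0.0223]
[ 234  215   37   36 1047] [0.4355 0.2286 0.022 ] [0.4354 0.2281 0.0204]
```

View pics/w7.png

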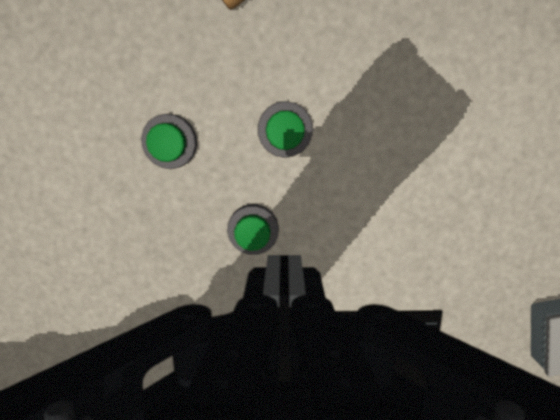

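Emit:
play_rows(
  plan=[
    [0,40,-30,0,0,0,0],
    [0,49,-75,0,0,0,0],
    [0,49,-120,0,0,0,0],
    [0,49,-160,0,0,0,0],
    [0,49,-185,0,0,0,0],
    [0,49,-193,0,0,0,0],
    [0,49,-193,0,0,0,0],
    [0,49,-193,0,0,0,0],
  ],
)

```text
clock: 13.05
tcp_pos: [0.467, 0.3285, 0.0337]
orientation: [2.21, 2.232, 0.003]
contact_force: [-0.1, 0.5, 0.6]
grip_width: -0.0001
```

```bash
python3 - <<'E'
from h import *
o=r.get_obs();print(o['tcp_pos'],o['contact_force'])
f=grab('side');cv2.imwrite('pics/s8.png',cv2.resize(f['color'][150:350,220:380],None,fx=3.6,fy=3,interpolation=cv2.INTER_CUBIC))
E
```

```text
[0.46701845 0.32847042 0.03367024] [-0.08191612  0.47397823  0.58144642]
```

View pics/s8.png

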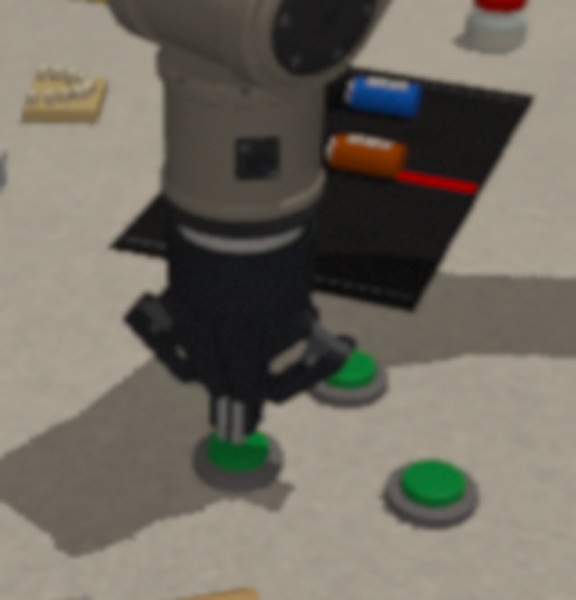

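Emit:
play_rows(
  plan=[
    [0,-1,-4,0,0,0,0],
    [0,-1,-8,0,0,0,0],
    [0,-1,-11,0,0,0,0],
    [0,-1,-13,0,0,0,0],
    [0,-1,-15,0,0,0,0],
    [0,-1,-17,0,0,0,0],
    [0,-1,-18,0,0,0,0],
    [0,-1,-18,0,0,0,0],
    [0,-1,-18,0,0,0,0],
  ],
)

```text
clock: 14.0
tcp_pos: [0.4663, 0.3271, 0.0158]
orientation: [2.208, 2.232, 0.0]
contact_force: [-3.1, -4.6, 17.9]
grip_width: 0.0001
```

The force of 17.9 N at TCP z = 15.8 mm means the button has bottomed out. Now I'll release it and retreat.

Emit:
play_rows(
  plan=[
    [0,0,3,0,0,0,0],
    [0,0,10,0,0,0,0],
    [0,0,30,0,0,0,0],
    [0,0,70,0,0,0,0],
    [0,0,115,0,0,0,0],
    [0,0,160,0,0,0,0],
    [0,-40,205,0,0,0,0],
    [0,-85,220,0,0,0,0],
    [0,-130,220,0,0,0,0],
    [0,-175,220,0,0,0,0],
    [0,-220,220,0,0,0,0],
    [0,-220,220,0,0,0,0],
  ],
)

```text
clock: 15.2
tcp_pos: [0.4657, 0.1001, 0.2337]
orientation: [2.219, 2.222, -0.006]
contact_force: [0.4, 0.1, -0.2]
grip_width: 0.0001
```

```bash
python3 - <<'E'
from h import *
o=r.get_obs();print(o['tcp_pos'],o['contact_force'])
f=grab('wrist','w9.png')
f=grab('side');cv2.imwrite('pics/s9.png',cv2.resize(f['color'][150:350,220:380],None,fx=3.6,fy=3,interpolation=cv2.INTER_CUBIC))
for u,v in((285.7,299.3),(316,272.6),(339.9,310.9)): print([dep(f,u+i,v+j)[2].round(4) for i in(-3,0,3) for j in (-2,0,2)])
E
```

```text
[0.4657334  0.10005533 0.23366397] [ 0.44010303  0.12327729 -0.18025598]
[np.float64(0.0215), np.float64(0.0215), np.float64(0.022), np.float64(0.0202), np.float64(0.0196), np.float64(0.0205), np.float64(0.0199), np.float64(0.0187), np.float64(0.0211)]
[np.float64(0.0239), np.float64(0.0245), np.float64(0.023), np.float64(0.0223), np.float64(0.0247), np.float64(0.0226), np.float64(0.0218), np.float64(0.0235), np.float64(0.0243)]
[np.float64(0.02), np.float64(0.0218), np.float64(0.0209), np.float64(0.0203), np.float64(0.0217), np.float64(0.0211), np.float64(0.0225), np.float64(0.0233), np.float64(0.021)]
```

View pics/w9.png

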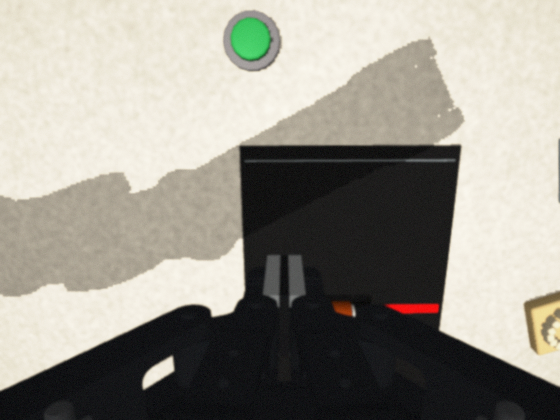

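View pics/s9.png

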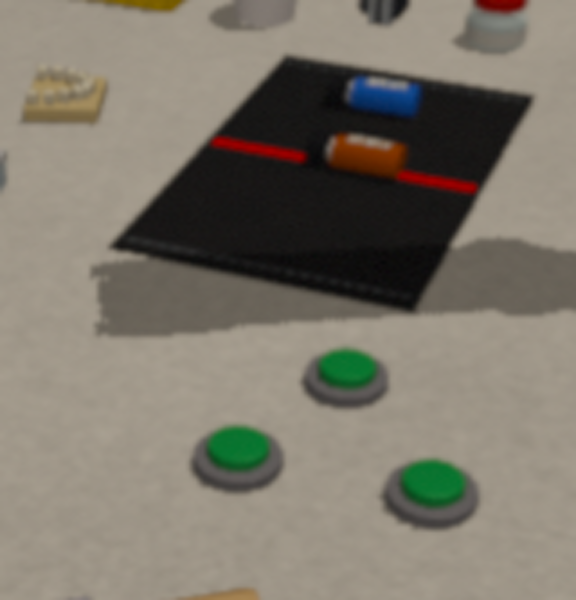

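The side view shows the vial on the line, all three buttons up and the arm clear of everything. I'm handing in.

```bash
python3 -c "
from bench import r
print(r.hand_in())"
```

```text
the job is handed in; nothing more can be done
None
```

I rolled the amber vial onto the red line with two fingertips, pressed the green button fully down once, let it go, and handed the job in at about 15 s. No verdict was reported.

- **Vial:** the wrist camera put its axis within about 1 mm of the line's middle, nearly parallel to it, and its centre about 12 mm from the middle of the line's length. I measured this before the press. The side view afterwards showed the vial unmoved.
- **Button:** I pressed the one farthest from the base, at about (0.466, 0.327). It bottomed out at a tool height of 15.8 mm, with 17.9 N on the tool. Afterwards its top read 19 to 22 mm by depth, against 22 mm when up. The readings scatter by about 2 mm, but it looks fully up in the picture.
- **Surroundings:** the blue vial looked unmoved in the side view. The jar, cast, cup and case looked undisturbed where they were visible. I did not check the spatula separately, but the arm never went near it. At the end the tool was about 0.23 m up and touching nothing.
- **Disagreement:** the first button estimates from the two fixed cameras differed by up to 9 mm, because the scene camera's colour mask was off-centre. I used the wrist camera's closer reading instead.

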